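Top up the sprung sleeve feed track

ROBOT

A 6-joint arm with a two-finger parallel gripper is mounted at the origin on the work surface. World frame = base frame: x ahead of the robot, y to its left, z up, the work surface at z = 0. Lengths are in mm, angles in rad, forces in N, time in s.
With the tool pointing down it reaches from about 375 to 975 mm from the base axis. Payload 3.8 kg.
Tool frame: the origin (TCP) lies at the very end of the fingers, on their centre line; the grasp point (between the pads) lies 19 mm behind it; z points along the fingers, y is the line along which they close (so a half turn about z gives the same grasp; the last joint's range is limited). The gripper opens to 85 mm and grips with 20 to 120 N. Pads are 22 mm wide; open, the fingers measure 114 mm over their backs; the gripper's body (76 mm by 85 mm) begins 54 mm behind the grasp point. The pads swing forward as they close: fully open they stand 13 mm farther back than shut.
Start: joints at [-1.32, 0.264, 1.604, -0, 1.274, -0.037], TCP at [191.589, -647.234, 231.28] pointing down, gripper open.
Joint ranges: [-2.63, 2.63], [-0.94, 2.18], [0.31, 2.57], [-1.31, 4.45], [0, 2.66], [-2.55, 2.55]. Speed limits (rad/s): [2.57, 2.57, 3.14, 3.14, 3.14, 3.14].

INTERFACE

Orientations are given as a unit quaternion [x, y, z, w].
In Python, from rig import state, snapshot, camera_info, close_job gives the robot as it stands. The module is installed in compiled form; this text tells all that it offers.
- The arm moves only by the tool apply_moves, never from a script. Its argument "series" is a list of rows, each an object with "translation": the shift along the tool's x, y, z scaled (see below), a list of three; "turn": the turn, a rotation vector about the tool's x, y, z scaled (see below), a list of three; "fingers": the opening, from 0 (shut) to 1 (fully open). In form: [{"translation": [x, y, z], "turn": [rx, ry, rz], "fingers": fingers}, ...]. A call has 1 to 12 rows; each row is the pose to reach, as a shift and turn from the pose commanded when the call began, along the tool's axes at that moment, turning the shorter way round; what a row does not reach only later rows make up. The controller multiplies each number of a shift by 0.2 m and each number of a turn by pi rad. A row lasts 1/10 s, in which the tool goes at most 50 mm and 8.59 degrees, less where a joint would pass 70% of its speed; a pose out of reach is approached as far as the arm can. A call with a number of a shift or a turn outside -1 to 1 is refused whole. A call with a gripper value outside its range is refused whole. The fingers move at their own pace and stop on an object; "grip_force" is the grip in N (left out, the last holds). Time passes only in rows, so rows that repeat a pose let the fingers close. It gives the time, the measured TCP pose, the force, the opening and the grip force at its end, in the units of the state.
- state(): the state, without advancing time (a new reading comes with each control period).
- snapshot(name): name is "scene" or "top" or "wrist"; returns the picture (400x640x3 uint8, blue, green, red); there is no depth.
- camera_info(name): a dict with "intrinsics" (3x3 intrinsics, pixels), "rvec" (rotation vector, rad) and "tvec" (3), from world to camera coordinates, as OpenCV has them. Camera axes: x right, y down, z forward; pixel columns grow to the right and rows downward; lengths in mm; the calibration is good to about 2 mm. A picture is of the moment at which its call begins: read the wrist's pose just before it. camera_info takes no time and is no camera call; for the wrist camera it gives the pose at the moment of the call.
- close_job(): hands the job in; it is judged then, once.
The state is a dict: "clock": time; "qpos": joint angles; "joint_vel": joint speeds; "effort": joint torques, N m; "position": TCP position; "tool_rot": TCP orientation; "ft_force": force on the tool from outside, world axes, zero at the start; "wrist_torque": the same for the moment, N m; "grip_width": opening from 0.0 (shut) to 1.0 (fully open); "gripper_force": force on a finger pad.
Only numpy, scipy, OpenCV 4.12 (cv2) and the standard library are available. Lean on these libraries where they do the work, as an engineer would, in place of code of your own. Each camera call takes 0.05 s, during which the arm holds its last target. There are 200 camera calls.

TASK

Add the loose beige sleeve to the feed track: lift the black knob, draw the blue follower back until it just meets its stop, let the knob drop so that the follower stays caught, and let go. Stand the sleeve upright in the track behind the one at the red gate. Then lift the knob and ease the follower forward by hand, never letting it fly or straining the catch, until it holds both sleeves against the gate, and let go with the knob down and nothing else on the bench disturbed.

Things in the scene. Friction and masses are not known exactly. Their poses are not given: they have to be found in the camera images.
- track: Feed track fixed on the bench: dark steel base plate 360 x 110 x 10 mm with an aluminium channel. Origin at bench height under the channel's centre line, +x along it to the gate, z up. Channel floor z = 10; inner wall faces y = +-19.5, walls 8 thick, tops z = 28, x = -110 to 110. A grey rear block (top z = 46, x = -114 to -96) and a spring tube close the back.
- gate (a point): Red gate block's inner face, at the channel floor: track x = 110, y = 0, z = 10 mm. The block is 36 mm high above that.
- follower (a joint): Travel s (m) of the blue follower (58 long, 35 wide, top z = 45) in the channel, growing as it is drawn back to track -x. Front face at track x = 100 mm - s. A spring pushes it to the gate: 4.5 N at s = 26 mm, 6.5 N at 62, 9 N at 100. About 0.026 with one sleeve in front (the start), 0.062 with two. Little damping: let go, it flies forward.
- nose (a point): Centre of the follower's front face, 30 mm above the bench; moves with it.
- plunger (a joint): Height (m) of the knob and its lug above their rest: 0 down, at most 0.018 lifted. Weight and a light spring (2 to 3.5 N) push it down. Lifted 0.012 or more, the lug clears the catch's tooth.
- knob: Black knob, 24 mm diameter, spanning z = 76 to 102 mm above the bench when down. A steel arm (10 wide, z = 52 to 60) runs from its stem to the track's +y side with an orange lug, 10 x 10 mm, at track y = 40, foot at z = 30. Grip it with the fingers before and behind it along the track. Origin on its axis, at bench height when down; axes as the track's.
- knob_grip (a point): Point on the knob's axis at mid knob (z = 89 mm with the knob down), at track x = 65 mm - s, y = 0: 35 mm behind the follower's front face.
- catch_rail: Aluminium rail 85 x 16 x 10 mm on the base plate, origin at its underside's centre: track x = -31, y = 40, z = 10 mm. It carries the yellow catch, clamped differently each time anywhere in a 16 mm range along it and not measured: a low tooth (8 mm long, top z = 40 above the bench) and, 14 mm behind it, a tall stop (top z = 70). More than 20 N on the catch spoils it.
- catch_mid (a point): Middle of the catch's range, between tooth and stop (not the catch itself). With the knob lifted the lug passes over the tooth and meets the stop at s between 0.088 and 0.104: find it by feel. Lowered there, or up to 3 mm before it, the lug drops behind the tooth; let go, the spring draws it up to 4 mm forward onto the tooth, which holds it.
- sleeve: The sleeve to load, standing loose on the bench: beige turned plastic cylinder, 36 mm diameter, 55 high, about 60 g, one bore and two small holes in its top. Origin at its underside's centre, z up. 1.5 mm play either side in the channel; its top then stands 37 mm above the walls, where the fingers can hold it across the channel.
- sleeve_gate: The like sleeve already in the track, upright against the gate, axis at track x = 92 mm. Origin at its underside's centre. The new sleeve's axis ends at track x = 56 mm, touching this one.
- collar: Bystander: flanged steel collar, 48 mm diameter, 48 high, standing. Origin at its underside's centre.
- jar: Bystander: small jar with a white cap, 50 mm diameter, 70 high. Origin at its underside's centre.
Not all that is in view belongs to the job. What is shaped like the sleeve_gate but purple is not meant.

How it is judged:
By the outcome, as a careful person would: the job done as asked, in the order asked, and still so for the second after the job is handed in, with the robot touching nothing.
It also fails if it takes over 70 s, if anything falls off the work surface, if the arm or the gripper's body presses on something with over 40 N, if the wrist force passes 120 N, or if a joint passes its speed limit or range.

## Working session

There is one attempt and no reset: what is moved stays moved. The work goes in short steps, Python scripts to look and compute and a tool call to move; the robot and the scene stay as the last step left them, time stands still between calls to the robot, and variables do not carry over. Pictures are saved under pics/ and viewed, at most 13 in all, crops included, and the job is handed in when it is done.

Besides the shell and the picture viewer there is one more tool, called after ">>>" as name(argument=value, ...) on one line, values as JSON. apply_moves: Moves the arm, as the interface text tells. Its arguments: {"type":"object","properties":{"series":{"type":"array","items":{"type":"object","properties":{"translation":{"type":"array","items":{"type":"number"}},"turn":{"type":"array","items":{"type":"number"}},"fingers":{"type":"number"}}}},"grip_force":{"type":"number"}},"required":["series"]}

```bash
mkdir -p pics; ls
python3 - <<'E'
from rig import *
import cv2,numpy as np
s=state();print({k:np.round(v,3).tolist() for k,v in s.items()})
for n in("scene","top"):
    i=snapshot(n);cv2.imwrite(f"pics/{n}0.png",i)
    c=camera_info(n);print(n,np.round(c["intrinsics"],1).tolist(),np.round(c["rvec"],3),np.round(c["tvec"],1))
E
```

```text
pics
{'clock': 0.0, 'qpos': [-1.32, 0.265, 1.605, -0.0, 1.274, -0.037], 'joint_vel': [-0.001, 0.0, 0.001, -0.002, 0.0, 0.002], 'effort': [-0.0, -51.511, -36.732, -0.0, 0.013, -0.0], 'position': [191.396, -646.531, 229.944], 'tool_rot': [0.99, 0.143, -0.0, -0.001], 'ft_force': [-0.186, -0.8, 1.064], 'wrist_torque': [-0.001, 0.043, 0.002], 'gripper_force': 0.0, 'grip_width': 1.0}
scene [[376.0, 0.0, 316.0], [0.0, 376.0, 198.1], [0.0, 0.0, 1.0]] [ 0.943  2.616 -0.867] [ 448.8 -184.6  942.7]
top [[443.8, 0.0, 319.5], [0.0, 443.8, 194.0], [0.0, 0.0, 1.0]] [ 2.218 -2.161  0.028] [ -54.6  564.2 1094.2]
```

View pics/top0.png

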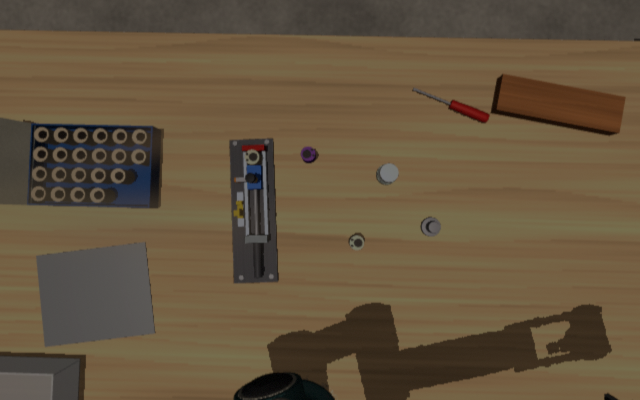

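View pics/scene0.png

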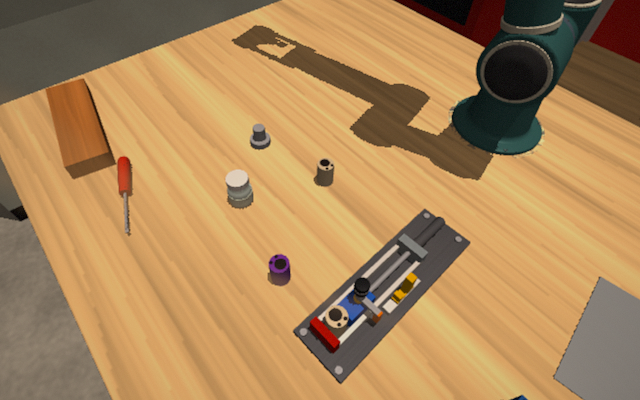

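The top view shows the track running along the image column with the gate at about (254,148), the knob at (251,178) and the catch at (239,210). The sleeve is at (357,242), the collar at (431,226), the jar at (388,174) and the purple decoy at (309,155). The scene view agrees.

```bash
cat > h.py <<'E'
from rig import *
import cv2,numpy as np
from scipy.spatial.transform import Rotation as R
def cast(c,uv,z):
    Rm=cv2.Rodrigues(np.array(c["rvec"],float))[0];t=np.array(c["tvec"],float).ravel()
    d=Rm.T@np.linalg.inv(np.array(c["intrinsics"]))@np.array([uv[0],uv[1],1.]);o=-Rm.T@t
    return o+d*(z-o[2])/d[2]
def proj(c,p):
    return cv2.projectPoints(np.array(p,float).reshape(-1,1,3),np.array(c["rvec"],float),np.array(c["tvec"],float),np.array(c["intrinsics"]),None)[0].reshape(-1,2)
E
python3 - <<'E'
from h import *
i=cv2.imread("pics/top0.png");c=camera_info("top")
hsv=cv2.cvtColor(i,cv2.COLOR_BGR2HSV)
m=np.zeros(i.shape[:2],np.uint8);roi=(slice(125,295),slice(215,290))
m[roi]=(hsv[roi][...,1]<70)*255
m=cv2.morphologyEx(m,cv2.MORPH_CLOSE,np.ones((9,9)));m=cv2.morphologyEx(m,cv2.MORPH_OPEN,np.ones((9,9)))
k=max(cv2.findContours(m,0,2)[0],key=cv2.contourArea)
P=np.array([cast(c,p,10)[:2] for p in k[:,0]],np.float32)
r=cv2.minAreaRect(P);print("plate",r)
for n,uv,z in(("gate",(254,148),46),("sleeve",(357,240),55),("collar",(431,226),48),("jar",(388,173),70),("purple",(309,154),55),("knob",(251,178),102),("sgate",(253,156),65)):print(n,cast(c,uv,z).round(1))
c=camera_info("wrist");s=state()
T=R.from_quat(s["tool_rot"]).as_matrix();Rm=cv2.Rodrigues(np.array(c["rvec"],float))[0];o=-Rm.T@np.array(c["tvec"]).ravel()
print("cam in tool",T.T@(o-s["position"]),(T.T@Rm.T).round(3).tolist(),np.array(c["intrinsics"]).round(1).tolist())
print(T.round(3).tolist())
E
```

```text
plate ((521.3859252929688, 125.33543395996094), (356.785888671875, 109.18700408935547), 3.8208770751953125)
gate [672.  121.8  46. ]
sleeve [ 456.3 -133.    55. ]
collar [ 494.1 -309.5   48. ]
jar [ 616.7 -201.5   70. ]
purple [659.4 -13.   55. ]
knob [594.4 116.8 102. ]
sgate [650.  120.3  65. ]
cam in tool [  74.20087956    0.30739477 -143.73969966] [[0.001, -0.956, -0.294], [1.0, 0.001, 0.002], [-0.001, -0.294, 0.956]] [[339.5, 0.0, 320.4], [0.0, 339.5, 201.8], [0.0, 0.0, 1.0]]
[[0.959, 0.284, -0.0], [0.284, -0.959, 0.002], [0.0, -0.002, -1.0]]
```

>>> apply_moves(series=[{"translation": [1, -1, 0], "turn": [0, 0, 0], "fingers": 1}, {"translation": [1, -1, 0], "turn": [0, 0, 0], "fingers": 1}, {"translation": [1, -1, 0], "turn": [0, 0, 0], "fingers": 1}, {"translation": [1, -1, 0], "turn": [0, 0, 0], "fingers": 1}, {"translation": [1, -1, 0], "turn": [0, 0, 0], "fingers": 1}, {"translation": [1, -1, 0], "turn": [0, 0, 0], "fingers": 1}])

```text
clock: 0.7
position: [327.3, -395.5, 230.7]
tool_rot: [0.99, 0.144, 0.0, -0.001]
ft_force: [0.6, -0.1, 0.2]
grip_width: 1.006
gripper_force: 0.0
```

>>> apply_moves(series=[{"translation": [1, -1, 0], "turn": [0, 0, 0], "fingers": 1}, {"translation": [1, -1, 0], "turn": [0, 0, 0], "fingers": 1}, {"translation": [1, -1, 0], "turn": [0, 0, 0], "fingers": 1}, {"translation": [1, -1, 0], "turn": [0, 0, 0], "fingers": 1}, {"translation": [1, -1, 0], "turn": [0, 0, 0], "fingers": 1}, {"translation": [1, -1, 0], "turn": [0, 0, 0], "fingers": 1}])

```text
clock: 1.3
position: [462.2, -147.2, 231.0]
tool_rot: [0.99, 0.144, 0.0, -0.0]
ft_force: [0.2, 0.2, 0.0]
grip_width: 1.001
gripper_force: 0.0
```

>>> apply_moves(series=[{"translation": [1, -1, 0], "turn": [0, 0, -0.43], "fingers": 0.5}, {"translation": [1, -1, 0], "turn": [0, 0, -0.43], "fingers": 0.5}, {"translation": [1, -1, 0], "turn": [0, 0, -0.43], "fingers": 0.5}, {"translation": [1, -1, 0], "turn": [0, 0, -0.43], "fingers": 0.5}, {"translation": [1, -1, 0], "turn": [0, 0, -0.43], "fingers": 0.5}, {"translation": [1, -1, 0], "turn": [0, 0, -0.43], "fingers": 0.5}, {"translation": [1, -1, 0], "turn": [0, 0, -0.43], "fingers": 0.5}, {"translation": [1, -1, 0], "turn": [0, 0, -0.43], "fingers": 0.5}, {"translation": [1, -1, 0], "turn": [0, 0, -0.43], "fingers": 0.5}, {"translation": [1, -1, 0], "turn": [0, 0, -0.43], "fingers": 0.5}])

```text
clock: 2.3
position: [596.2, 98.6, 230.6]
tool_rot: [0.682, 0.731, -0.0, -0.0]
ft_force: [-0.1, 0.9, 0.1]
grip_width: 0.497
gripper_force: 0.0
```

Run:
```python
from h import *
s=state();c=camera_info("wrist");i=snapshot("wrist");cv2.imwrite("pics/w1.png",i)
import json;json.dump({k:np.array(v).tolist() for k,v in c.items()},open("w1.json","w"))
print(s["position"],R.from_quat(s["tool_rot"]).as_matrix().round(3).tolist(),s["clock"],s["ft_force"],s["grip_width"])
```

```text
[596.21342319  98.57968167 230.56935245] [[-0.069, 0.998, -0.001], [0.998, 0.069, -0.0], [-0.0, -0.001, -1.0]] 2.3 [-0.14754375  0.92365949  0.08768447] 0.4973043537465432
```

View pics/w1.png

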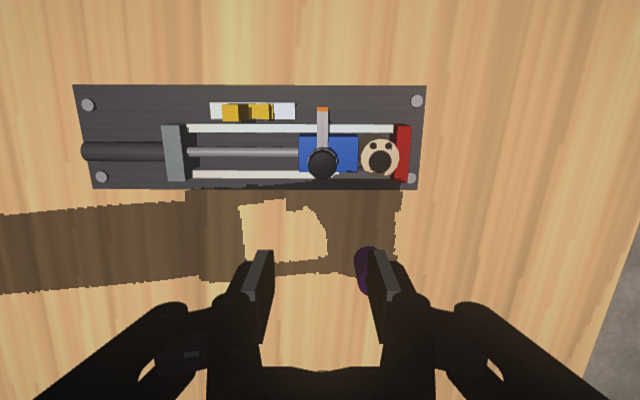

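The wrist view shows the plate corners at (73,86), (427,87), (417,190) and (92,188). The knob's top is at (322,164), the gate sleeve's top at (380,157) and the yellow catch at (230-270,112).

Run:
```python
from h import *
import json
c=json.load(open("w1.json"));i=cv2.imread("pics/w1.png");h=cv2.cvtColor(i,cv2.COLOR_BGR2HSV)
pc=[cast(c,p,10)[:2] for p in((73,86),(427,87),(417,190),(92,188))]
print(np.round(pc,1).tolist())
print("yaws",[np.degrees(np.arctan2(*(b-a)[::-1])) for a,b in((pc[0],pc[1]),(pc[3],pc[2]))], "mid",np.mean(pc,0))
m=cv2.inRange(h,(10,20,150),(25,130,255));r=np.zeros_like(m);r[130:185,355:410]=m[130:185,355:410]
k=max(cv2.findContours(r,0,2)[0],key=cv2.contourArea);print(cv2.minEnclosingCircle(k))
(u,v),_=cv2.minEnclosingCircle(k);print("sgate",cast(c,(u,v),65))
m=(i.max(2)<38).astype(np.uint8)*255;r=np.zeros_like(m);r[140:182,303:343]=m[140:182,303:343]
k=max(cv2.findContours(r,0,2)[0],key=cv2.contourArea);print("knob px",cv2.minEnclosingCircle(k),cv2.boundingRect(k));
for uv in((322,165),(322,162)):print(cast(c,uv,102),cast(c,uv,89))
m=cv2.inRange(h,(0,150,60),(6,255,255));ys,xs=np.where(m[110:200,380:420]);print("red",xs.min()+380,xs.max()+380,ys.min()+110,ys.max()+110)
m=cv2.inRange(h,(20,150,90),(32,255,255));ys,xs=np.where(m[90:130,200:300]);print("yel",xs.min()+200,xs.max()+200,ys.min()+90,ys.max()+90)
m=cv2.inRange(h,(8,170,90),(18,255,255));ys,xs=np.where(m[100:115,310:335]);print("lug",xs.min()+310,xs.max()+310)
```

```text
[[338.4, 165.9], [697.5, 190.0], [704.0, 81.8], [343.9, 58.8]]
yaws [np.float64(3.8458768848119727), np.float64(3.658000844383915)] mid [520.9568133  124.12030762]
((379.2659606933594, 156.81915283203125), 19.53014373779297)
sgate [647.62792861 124.32891778  65.        ]
knob px ((322.5, 157.0), 11.543496131896973) (311, 150, 24, 9)
[595.23086131 120.23732865 102.        ] [595.44917936 117.72507479  89.        ]
[595.05578125 122.69231904 102.        ] [595.2657406  120.29727182  89.        ]
red 393 411 125 182
yel 222 273 104 120
lug 317 327
```

>>> apply_moves(series=[{"translation": [0.112, 0, 0.2], "turn": [0, 0, 0], "fingers": 0.5}, {"translation": [0.112, 0, 0.4], "turn": [0, 0, 0], "fingers": 0.5}, {"translation": [0.112, 0, 0.5], "turn": [0, 0, 0], "fingers": 0.5}, {"translation": [0.112, 0, 0.6], "turn": [0, 0, 0], "fingers": 0.5}, {"translation": [0.112, 0, 0.7], "turn": [0, 0, 0], "fingers": 0.5}, {"translation": [0.112, 0, 0.78], "turn": [0, 0, 0], "fingers": 0.5}, {"translation": [0.112, 0, 0.78], "turn": [0, 0, 0], "fingers": 0.5}, {"translation": [0.112, 0, 0.78], "turn": [0, 0, 0], "fingers": 0.5}])

```text
clock: 3.15
position: [595.1, 120.7, 75.3]
tool_rot: [0.683, 0.73, -0.0, -0.0]
ft_force: [-0.2, -0.1, -0.3]
grip_width: 0.498
gripper_force: 0.0
```

Run:
```python
from h import *
i=snapshot("wrist");cv2.imwrite("pics/w2.png",i);print(state()["ft_force"])
```

```text
[-0.25404415 -0.27654128  0.05502169]
```

View pics/w2.png

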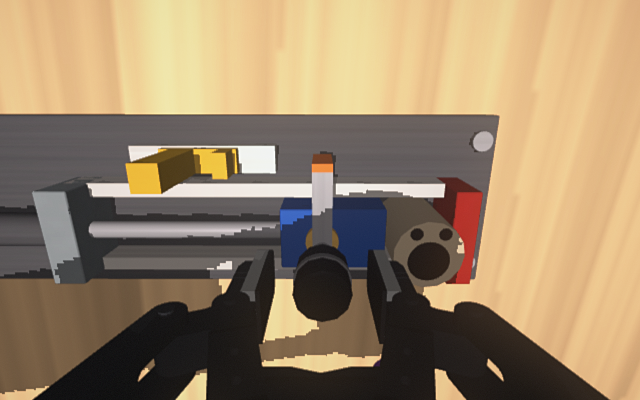

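The knob sits centred between the fingers (fingers 268–375, knob 294–351). I'll close on it and lift a little.

>>> apply_moves(grip_force=50, series=[{"translation": [0, 0, 0], "turn": [0, 0, 0], "fingers": 0.1}, {"translation": [0, 0, 0], "turn": [0, 0, 0], "fingers": 0.1}, {"translation": [0, 0, 0], "turn": [0, 0, 0], "fingers": 0.1}, {"translation": [0, 0, 0], "turn": [0, 0, 0], "fingers": 0.1}, {"translation": [0, 0, 0], "turn": [0, 0, 0], "fingers": 0.1}])

```text
clock: 3.7
position: [595.8, 120.9, 77.0]
tool_rot: [0.683, 0.731, 0.001, 0.001]
ft_force: [-2.7, -1.1, 5.7]
grip_width: 0.261
gripper_force: 48.9
```

>>> apply_moves(series=[{"translation": [0, 0, -0.02], "turn": [0, 0, 0], "fingers": 0.1}, {"translation": [0, 0, -0.04], "turn": [0, 0, 0], "fingers": 0.1}, {"translation": [0, 0, -0.06], "turn": [0, 0, 0], "fingers": 0.1}, {"translation": [0, 0, -0.075], "turn": [0, 0, 0], "fingers": 0.1}, {"translation": [0, 0, -0.075], "turn": [0, 0, 0], "fingers": 0.1}])

```text
clock: 4.2
position: [595.6, 120.8, 90.8]
tool_rot: [0.683, 0.731, 0.0, 0.0]
ft_force: [1.8, 1.1, -2.7]
grip_width: 0.262
gripper_force: 49.1
```

>>> apply_moves(series=[{"translation": [0, -0.02, 0], "turn": [0, 0, 0], "fingers": 0.1}, {"translation": [0, -0.045, 0], "turn": [0, 0, 0], "fingers": 0.1}, {"translation": [0, -0.07, 0], "turn": [0, 0, 0], "fingers": 0.1}, {"translation": [0, -0.095, 0], "turn": [0, 0, 0], "fingers": 0.1}, {"translation": [0, -0.12, 0], "turn": [0, 0, 0], "fingers": 0.1}, {"translation": [0, -0.145, 0], "turn": [0, 0, 0], "fingers": 0.1}, {"translation": [0, -0.17, 0], "turn": [0, 0, 0], "fingers": 0.1}, {"translation": [0, -0.195, 0], "turn": [0, 0, 0], "fingers": 0.1}, {"translation": [0, -0.22, 0], "turn": [0, 0, 0], "fingers": 0.1}, {"translation": [0, -0.245, 0], "turn": [0, 0, 0], "fingers": 0.1}, {"translation": [0, -0.27, 0], "turn": [0, 0, 0], "fingers": 0.1}, {"translation": [0, -0.27, 0], "turn": [0, 0, 0], "fingers": 0.1}])

```text
clock: 5.4
position: [543.3, 117.4, 91.3]
tool_rot: [0.683, 0.731, 0.002, 0.002]
ft_force: [7.4, 1.3, -2.6]
grip_width: 0.262
gripper_force: 49.2
```

>>> apply_moves(series=[{"translation": [0, -0.015, 0], "turn": [0, 0, 0], "fingers": 0.1}, {"translation": [0, -0.03, 0], "turn": [0, 0, 0], "fingers": 0.1}, {"translation": [0, -0.035, 0], "turn": [0, 0, 0], "fingers": 0.1}, {"translation": [0, -0.035, 0], "turn": [0, 0, 0], "fingers": 0.1}])

```text
clock: 5.8
position: [537.0, 117.0, 91.6]
tool_rot: [0.683, 0.731, 0.003, 0.002]
ft_force: [7.1, 2.2, -2.3]
grip_width: 0.264
gripper_force: 49.2
```

>>> apply_moves(series=[{"translation": [0, -0.005, 0], "turn": [0, 0, 0], "fingers": 0.1}, {"translation": [0, -0.005, 0], "turn": [0, 0, 0], "fingers": 0.1}, {"translation": [0, -0.005, 0], "turn": [0, 0, 0], "fingers": 0.1}])

```text
clock: 6.1
position: [536.2, 116.9, 91.6]
tool_rot: [0.683, 0.731, 0.003, 0.002]
ft_force: [8.6, 0.3, -2.5]
grip_width: 0.262
gripper_force: 49.2
```

>>> apply_moves(series=[{"translation": [0, -0.005, 0], "turn": [0, 0, 0], "fingers": 0.1}, {"translation": [0, -0.005, 0], "turn": [0, 0, 0], "fingers": 0.1}, {"translation": [0, -0.005, 0], "turn": [0, 0, 0], "fingers": 0.1}])

```text
clock: 6.4
position: [535.3, 116.9, 91.7]
tool_rot: [0.683, 0.731, 0.003, 0.002]
ft_force: [7.9, 1.3, -2.7]
grip_width: 0.264
gripper_force: 49.2
```

>>> apply_moves(series=[{"translation": [0, -0.005, 0], "turn": [0, 0, 0], "fingers": 0.1}, {"translation": [0, -0.005, 0], "turn": [0, 0, 0], "fingers": 0.1}, {"translation": [0, -0.005, 0], "turn": [0, 0, 0], "fingers": 0.1}])

```text
clock: 6.7
position: [534.3, 116.8, 91.6]
tool_rot: [0.683, 0.731, 0.003, 0.002]
ft_force: [8.5, 1.6, -2.3]
grip_width: 0.266
gripper_force: 49.2
```

>>> apply_moves(series=[{"translation": [0, -0.005, 0], "turn": [0, 0, 0], "fingers": 0.1}, {"translation": [0, -0.005, 0], "turn": [0, 0, 0], "fingers": 0.1}, {"translation": [0, -0.005, 0], "turn": [0, 0, 0], "fingers": 0.1}])

```text
clock: 7.0
position: [533.4, 116.7, 91.7]
tool_rot: [0.683, 0.731, 0.003, 0.002]
ft_force: [8.2, 1.5, -2.7]
grip_width: 0.261
gripper_force: 49.2
```

>>> apply_moves(series=[{"translation": [0, -0.005, 0], "turn": [0, 0, 0], "fingers": 0.1}, {"translation": [0, -0.005, 0], "turn": [0, 0, 0], "fingers": 0.1}, {"translation": [0, -0.005, 0], "turn": [0, 0, 0], "fingers": 0.1}])

```text
clock: 7.3
position: [532.4, 116.7, 91.7]
tool_rot: [0.683, 0.731, 0.003, 0.002]
ft_force: [8.1, 1.0, -3.0]
grip_width: 0.266
gripper_force: 49.2
```

>>> apply_moves(series=[{"translation": [0, -0.005, 0], "turn": [0, 0, 0], "fingers": 0.1}, {"translation": [0, -0.005, 0], "turn": [0, 0, 0], "fingers": 0.1}, {"translation": [0, -0.005, 0], "turn": [0, 0, 0], "fingers": 0.1}])

```text
clock: 7.6
position: [531.5, 116.6, 91.7]
tool_rot: [0.683, 0.731, 0.003, 0.002]
ft_force: [8.1, 0.7, -2.9]
grip_width: 0.26
gripper_force: 49.2
```

>>> apply_moves(series=[{"translation": [0, -0.005, 0], "turn": [0, 0, 0], "fingers": 0.1}, {"translation": [0, -0.005, 0], "turn": [0, 0, 0], "fingers": 0.1}, {"translation": [0, -0.005, 0], "turn": [0, 0, 0], "fingers": 0.1}])

```text
clock: 7.9
position: [530.5, 116.6, 91.7]
tool_rot: [0.683, 0.731, 0.003, 0.002]
ft_force: [8.3, 1.1, -2.7]
grip_width: 0.26
gripper_force: 49.2
```

>>> apply_moves(series=[{"translation": [0, -0.005, 0], "turn": [0, 0, 0], "fingers": 0.1}, {"translation": [0, -0.005, 0], "turn": [0, 0, 0], "fingers": 0.1}, {"translation": [0, -0.005, 0], "turn": [0, 0, 0], "fingers": 0.1}])

```text
clock: 8.2
position: [529.5, 116.5, 91.7]
tool_rot: [0.683, 0.731, 0.003, 0.002]
ft_force: [9.0, 1.4, -2.6]
grip_width: 0.263
gripper_force: 49.2
```

>>> apply_moves(series=[{"translation": [0, -0.005, 0], "turn": [0, 0, 0], "fingers": 0.1}, {"translation": [0, -0.005, 0], "turn": [0, 0, 0], "fingers": 0.1}, {"translation": [0, -0.005, 0], "turn": [0, 0, 0], "fingers": 0.1}])

```text
clock: 8.5
position: [528.6, 116.4, 91.8]
tool_rot: [0.683, 0.731, 0.003, 0.002]
ft_force: [8.1, 1.8, -3.0]
grip_width: 0.263
gripper_force: 49.2
```

>>> apply_moves(series=[{"translation": [0, -0.005, 0], "turn": [0, 0, 0], "fingers": 0.1}, {"translation": [0, -0.005, 0], "turn": [0, 0, 0], "fingers": 0.1}, {"translation": [0, -0.005, 0], "turn": [0, 0, 0], "fingers": 0.1}])

```text
clock: 8.8
position: [527.8, 116.4, 91.8]
tool_rot: [0.683, 0.731, 0.003, 0.002]
ft_force: [8.8, 0.6, -3.9]
grip_width: 0.26
gripper_force: 49.2
```

>>> apply_moves(series=[{"translation": [0, -0.005, 0], "turn": [0, 0, 0], "fingers": 0.1}, {"translation": [0, -0.005, 0], "turn": [0, 0, 0], "fingers": 0.1}, {"translation": [0, -0.005, 0], "turn": [0, 0, 0], "fingers": 0.1}])

```text
clock: 9.1
position: [527.6, 116.4, 92.0]
tool_rot: [0.683, 0.731, 0.004, 0.003]
ft_force: [11.1, 1.0, -5.1]
grip_width: 0.261
gripper_force: 49.2
```

The lug has met the stop: force is up and the position has stalled. I'll back off slightly and lower the knob.

>>> apply_moves(series=[{"translation": [0, 0.006, 0], "turn": [0, 0, 0], "fingers": 0.1}, {"translation": [0, 0.006, 0.02], "turn": [0, 0, 0], "fingers": 0.1}, {"translation": [0, 0.006, 0.04], "turn": [0, 0, 0], "fingers": 0.1}, {"translation": [0, 0.006, 0.06], "turn": [0, 0, 0], "fingers": 0.1}, {"translation": [0, 0.006, 0.07], "turn": [0, 0, 0], "fingers": 0.1}, {"translation": [0, 0.006, 0.07], "turn": [0, 0, 0], "fingers": 0.1}])

```text
clock: 9.7
position: [527.9, 116.4, 77.6]
tool_rot: [0.683, 0.731, 0.003, 0.002]
ft_force: [6.8, 0.9, -2.0]
grip_width: 0.262
gripper_force: 49.4
```

>>> apply_moves(series=[{"translation": [0, 0, 0.004], "turn": [0, 0, 0], "fingers": 0.1}, {"translation": [0, 0.005, 0.004], "turn": [0, 0, 0], "fingers": 0.1}, {"translation": [0, 0.01, 0.004], "turn": [0, 0, 0], "fingers": 0.1}, {"translation": [0, 0.014, 0.004], "turn": [0, 0, 0], "fingers": 0.1}, {"translation": [0, 0.014, 0.004], "turn": [0, 0, 0], "fingers": 0.1}])

```text
clock: 10.2
position: [530.9, 116.6, 77.2]
tool_rot: [0.683, 0.731, 0.003, 0.002]
ft_force: [9.0, -0.1, -1.7]
grip_width: 0.259
gripper_force: 49.5
```

>>> apply_moves(series=[{"translation": [0, 0.003, 0], "turn": [0, 0, 0], "fingers": 0.1}, {"translation": [0, 0.005, 0], "turn": [0, 0, 0], "fingers": 0.1}, {"translation": [0, 0.005, 0], "turn": [0, 0, 0], "fingers": 0.1}])

```text
clock: 10.5
position: [531.7, 116.6, 77.1]
tool_rot: [0.683, 0.731, 0.003, 0.002]
ft_force: [8.1, 0.9, -1.8]
grip_width: 0.263
gripper_force: 49.5
```

>>> apply_moves(series=[{"translation": [0, 0.003, 0], "turn": [0, 0, 0], "fingers": 0.1}, {"translation": [0, 0.005, 0], "turn": [0, 0, 0], "fingers": 0.1}, {"translation": [0, 0.005, 0], "turn": [0, 0, 0], "fingers": 0.1}])

```text
clock: 10.8
position: [531.9, 116.7, 77.1]
tool_rot: [0.683, 0.731, 0.002, 0.002]
ft_force: [4.8, 0.9, 0.5]
grip_width: 0.261
gripper_force: 49.7
```

>>> apply_moves(series=[{"translation": [0, 0.004, 0], "turn": [0, 0, 0], "fingers": 0.1}, {"translation": [0, 0.007, 0], "turn": [0, 0, 0], "fingers": 0.1}, {"translation": [0, 0.007, 0], "turn": [0, 0, 0], "fingers": 0.1}])

```text
clock: 11.1
position: [532.1, 116.6, 77.0]
tool_rot: [0.683, 0.731, 0.001, 0.001]
ft_force: [2.7, 0.9, 6.0]
grip_width: 0.261
gripper_force: 50.2
```

Caught: force has come off and the position has stalled. I'll release and go up, then across toward the sleeve.

>>> apply_moves(series=[{"translation": [0, 0, 0], "turn": [0, 0, 0], "fingers": 0.3}, {"translation": [0, 0, 0], "turn": [0, 0, 0], "fingers": 0.5}, {"translation": [0, 0, 0], "turn": [0, 0, 0], "fingers": 0.5}, {"translation": [0, 0, 0], "turn": [0, 0, 0], "fingers": 0.5}, {"translation": [0, 0, -0.1], "turn": [0, 0, 0], "fingers": 0.5}, {"translation": [0, 0, -0.3], "turn": [0, 0, 0], "fingers": 0.5}, {"translation": [0, 0, -0.55], "turn": [0, 0, 0], "fingers": 0.5}, {"translation": [0, 0, -0.75], "turn": [0, 0, 0], "fingers": 0.5}, {"translation": [0, 0, -0.75], "turn": [0, 0, 0], "fingers": 0.5}])

```text
clock: 12.0
position: [534.5, 117.0, 232.8]
tool_rot: [0.683, 0.731, 0.005, 0.004]
ft_force: [0.6, 0.7, 0.1]
grip_width: 0.502
gripper_force: 0.0
```

>>> apply_moves(series=[{"translation": [-1, -0.66, 0], "turn": [0, 0, 0.5], "fingers": 1}, {"translation": [-1, -0.66, 0], "turn": [0, 0, 0.5], "fingers": 1}, {"translation": [-1, -0.66, 0], "turn": [0, 0, 0.5], "fingers": 1}, {"translation": [-1, -0.66, 0], "turn": [0, 0, 0.5], "fingers": 1}, {"translation": [-1, -0.66, 0], "turn": [0, 0, 0.5], "fingers": 1}, {"translation": [-1, -0.66, 0], "turn": [0, 0, 0.5], "fingers": 1}, {"translation": [-1, -0.66, 0], "turn": [0, 0, 0.5], "fingers": 1}, {"translation": [-1, -0.66, 0], "turn": [0, 0, 0.5], "fingers": 1}, {"translation": [-1, -0.66, 0], "turn": [0, 0, 0.5], "fingers": 1}, {"translation": [-1, -0.66, 0], "turn": [0, 0, 0.5], "fingers": 1}, {"translation": [-1, -0.66, 0], "turn": [0, 0, 0.5], "fingers": 1}, {"translation": [-1, -0.66, 0], "turn": [0, 0, 0.5], "fingers": 1}])

```text
clock: 13.2
position: [411.6, -91.9, 224.3]
tool_rot: [0.999, 0.034, -0.001, -0.0]
ft_force: [0.4, -0.6, 0.5]
grip_width: 0.998
gripper_force: 0.0
```

Run:
```python
from h import *
import json
s=state();c=camera_info("wrist");i=snapshot("wrist");cv2.imwrite("pics/w3.png",i)
json.dump({k:np.array(v).tolist() for k,v in c.items()},open("w3.json","w"))
print(s["position"],R.from_quat(s["tool_rot"]).as_matrix().round(4).tolist(),s["clock"],s["ft_force"],s["qpos"])
print(proj(c,[456,-133,55]))
```

```text
[411.59097147 -91.89065161 224.25298732] [[0.9977, 0.0678, -0.0023], [0.0678, -0.9977, 0.0006], [-0.0023, -0.0008, -1.0]] 13.2 [ 0.3531536  -0.58652387  0.51857448] [-2.78713847e-01 -2.27440315e-01  2.11679540e+00 -2.40743109e-05
  1.25464793e+00  1.22426337e+00]
[[367.99749172 134.74378171]]
```

View pics/w3.png

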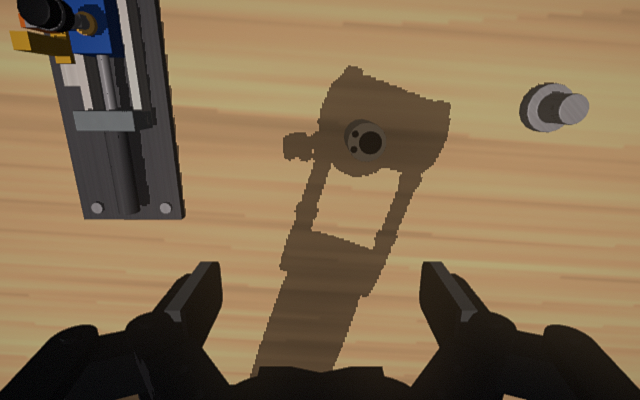

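The sleeve's top is centred at about (368,140) in the shadow. The collar is at (550,107), and the caught follower is at upper left.

Run:
```python
from h import *
import json
c=json.load(open("w3.json"));i=cv2.imread("pics/w3.png")
p=cast(c,(367.5,140.5),55);print(p)
h=cv2.cvtColor(i,cv2.COLOR_BGR2HSV);r=h[112:168,338:394]
m=((r[...,1]<85)).astype(np.uint8)*255;m=cv2.morphologyEx(m,cv2.MORPH_CLOSE,np.ones((5,5)));m=cv2.morphologyEx(m,cv2.MORPH_OPEN,np.ones((3,3)));k=max(cv2.findContours(m,0,2)[0],key=cv2.contourArea);print(cv2.boundingRect(k),cv2.contourArea(k))
b=cv2.boundingRect(k)
s=state();T=R.from_quat(s["tool_rot"]).as_matrix()
for q in(p,):
    print("tool shift/200",(T.T@(np.array([q[0],q[1],120])-s["position"])/200).round(4))
print(T.T@(np.array([0,0,-1])))
```

```text
[ 450.80729787 -133.11806553   55.        ]
(8, 8, 40, 41) 1159.0
tool shift/200 [0.1816 0.2194 0.5217]
[1.93005261e-03 6.97494348e-04 9.99997894e-01]
```

>>> apply_moves(series=[{"translation": [0.18, 0.22, 0.2], "turn": [0, 0, 0], "fingers": 1}, {"translation": [0.18, 0.22, 0.4], "turn": [0, 0, 0], "fingers": 1}, {"translation": [0.18, 0.22, 0.6], "turn": [0, 0, 0], "fingers": 1}, {"translation": [0.18, 0.22, 0.75], "turn": [0, 0, 0], "fingers": 0.8}, {"translation": [0.18, 0.22, 0.85], "turn": [0, 0, 0], "fingers": 0.8}, {"translation": [0.18, 0.22, 0.95], "turn": [0, 0, 0], "fingers": 0.7}, {"translation": [0.18, 0.22, 1], "turn": [0, 0, 0], "fingers": 0.7}, {"translation": [0.18, 0.22, 1], "turn": [0, 0, 0], "fingers": 0.7}, {"translation": [0.18, 0.22, 1], "turn": [0, 0, 0], "fingers": 0.7}])

```text
clock: 14.15
position: [451.7, -133.7, 25.9]
tool_rot: [0.999, 0.034, 0.0, 0.0]
ft_force: [0.6, -0.6, 0.8]
grip_width: 0.698
gripper_force: 0.0
```

Run:
```python
from h import *
s=state();print(s["position"],s["ft_force"]);i=snapshot("wrist");cv2.imwrite("pics/w4.png",i)
```

```text
[ 451.70667599 -133.67080141   25.85620752] [ 0.58066802 -0.5557663   0.76591161]
```

View pics/w4.png

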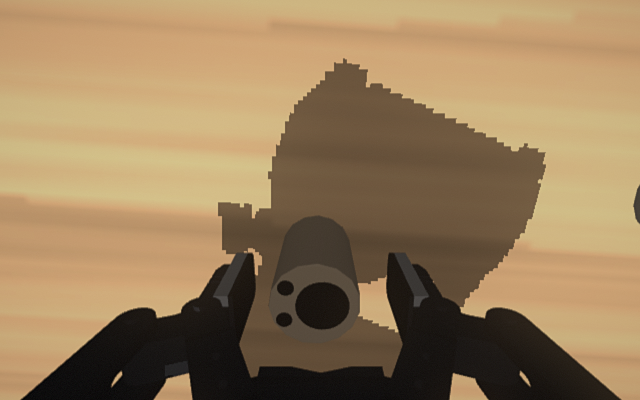

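The sleeve's top centre is at (314,303) and the pad gap centre at 321, so I'll shift about 2 mm and grip.

>>> apply_moves(grip_force=40, series=[{"translation": [-0.01, -0.012, 0.008], "turn": [0, 0, 0], "fingers": 0.7}, {"translation": [-0.01, -0.012, 0.008], "turn": [0, 0, 0], "fingers": 0.7}, {"translation": [-0.01, -0.012, 0.008], "turn": [0, 0, 0], "fingers": 0.3}, {"translation": [-0.01, -0.012, 0.008], "turn": [0, 0, 0], "fingers": 0.3}, {"translation": [-0.01, -0.012, 0.008], "turn": [0, 0, 0], "fingers": 0.3}, {"translation": [-0.01, -0.012, 0.008], "turn": [0, 0, 0], "fingers": 0.3}, {"translation": [-0.01, -0.012, 0.008], "turn": [0, 0, 0], "fingers": 0.3}])

```text
clock: 14.9
position: [449.9, -131.5, 24.5]
tool_rot: [0.999, 0.034, 0.0, 0.0]
ft_force: [-0.3, 1.2, 5.8]
grip_width: 0.411
gripper_force: 39.9
```

>>> apply_moves(series=[{"translation": [0, 0, -0.1], "turn": [0, 0, 0], "fingers": 0.3}, {"translation": [0, 0, -0.3], "turn": [0, 0, 0], "fingers": 0.3}, {"translation": [0, 0, -0.55], "turn": [0, 0, 0], "fingers": 0.3}, {"translation": [0.1, -0.1, -0.65], "turn": [0, 0, 0], "fingers": 0.3}, {"translation": [0.25, -0.25, -0.65], "turn": [0, 0, 0], "fingers": 0.3}, {"translation": [0.4, -0.4, -0.65], "turn": [0, 0, 0], "fingers": 0.3}, {"translation": [0.55, -0.55, -0.65], "turn": [0, 0, 0], "fingers": 0.3}, {"translation": [0.7, -0.7, -0.65], "turn": [0, 0, 0], "fingers": 0.3}, {"translation": [0.86, -0.85, -0.65], "turn": [0, 0, 0], "fingers": 0.3}, {"translation": [0.86, -0.95, -0.65], "turn": [0, 0, 0], "fingers": 0.3}, {"translation": [0.86, -1, -0.65], "turn": [0, 0, 0], "fingers": 0.3}])

```text
clock: 16.0
position: [607.2, 81.7, 152.7]
tool_rot: [0.999, 0.035, -0.001, -0.0]
ft_force: [-0.1, -0.0, -0.8]
grip_width: 0.407
gripper_force: 40.0
```

>>> apply_moves(series=[{"translation": [0, -0.1, 0], "turn": [0, 0, 0], "fingers": 0.3}, {"translation": [0, -0.18, 0], "turn": [0, 0, 0], "fingers": 0.3}, {"translation": [0, -0.21, 0.1], "turn": [0, 0, 0], "fingers": 0.3}, {"translation": [0, -0.21, 0.16], "turn": [0, 0, 0], "fingers": 0.3}, {"translation": [0, -0.21, 0.16], "turn": [0, 0, 0], "fingers": 0.3}, {"translation": [0, -0.21, 0.16], "turn": [0, 0, 0], "fingers": 0.3}])

```text
clock: 16.6
position: [603.9, 121.0, 121.4]
tool_rot: [0.999, 0.034, -0.001, 0.0]
ft_force: [0.5, -0.6, -0.2]
grip_width: 0.409
gripper_force: 40.0
```

Run:
```python
from h import *
import json
s=state();c=camera_info("wrist");print(s["position"],R.from_quat(s["tool_rot"]).as_matrix().round(4).tolist(),s["ft_force"]);i=snapshot("wrist");cv2.imwrite("pics/w5.png",i)
json.dump({k:np.array(v).tolist() for k,v in c.items()},open("w5.json","w"))
cv2.imwrite("pics/top5.png",cv2.resize(snapshot("top")[110:300,200:330],None,fx=3,fy=3,interpolation=2))
```

```text
[603.85668757 121.02354375 121.38532215] [[0.9977, 0.0673, -0.0014], [0.0673, -0.9977, -0.0005], [-0.0014, 0.0004, -1.0]] [ 0.54783702 -0.62018653 -0.17051233]
```

View pics/w5.png

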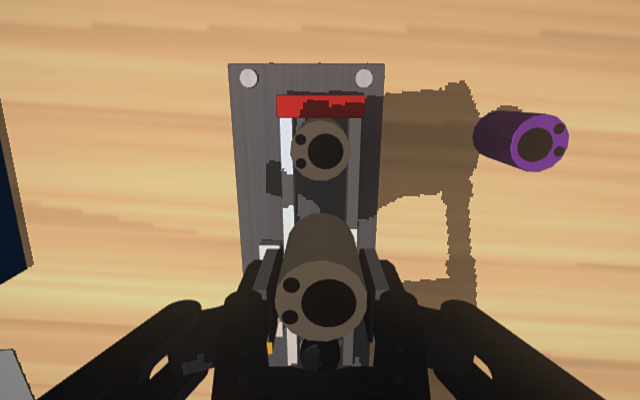

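Held sleeve's top is at (320,301). The gate sleeve's top is at (320,151), and the red gate spans u 277–365 at v 95–117, so they are roughly collinear.

Run:
```python
from h import *
import json
c=json.load(open("w5.json"));i=cv2.imread("pics/w5.png")
T=np.array([[0.9977,0.0673,-0.0014],[0.0673,-0.9977,-0.0005],[-0.0014,0.0004,-1]]);o=np.array([603.86,121.02,121.4])
f=lambda u,v,z:(cast(c,(u,v),z).round(1),(T.T@(cast(c,(u,v),z)-o)).round(1))
g=cv2.cvtColor(i,cv2.COLOR_BGR2GRAY)
h=cv2.cvtColor(i,cv2.COLOR_BGR2HSV)
for v in(140,151,160):print(v,h[v,284:300,1].tolist(),h[v,342:362,1].tolist(),g[v,272:300].tolist(),g[v,342:364].tolist())
m=cv2.inRange(h,(0,170,40),(6,255,255));ys,xs=np.where(m[90:122,270:370]);print("red",xs.min()+270,xs.max()+270,ys.min()+90,ys.max()+90)
print("sgate",f(320.3,151,65));print("held top",f(320,301,121.4-24+55))
print("gate inner top",f(277,95,46),f(365,95,46))
```

```text
140 [12, 12, 12, 12, 12, 12, 13, 18, 36, 79, 71, 64, 48, 53, 48, 44] [71, 70, 72, 72, 73, 76, 63, 28, 26, 23, 23, 23, 26, 26, 23, 23, 23, 26, 22, 29] [93, 93, 93, 94, 96, 92, 88, 97, 170, 232, 226, 224, 224, 224, 223, 224, 224, 225, 230, 198, 98, 85, 89, 54, 28, 29, 32, 31] [89, 87, 88, 88, 87, 85, 77, 87, 94, 94, 94, 93, 94, 95, 94, 95, 95, 95, 67, 40, 43, 42]
151 [12, 12, 12, 11, 12, 16, 7, 66, 72, 68, 68, 70, 65, 70, 68, 70] [64, 65, 70, 70, 69, 71, 68, 72, 42, 23, 23, 26, 26, 28, 26, 26, 23, 26, 30, 30] [92, 92, 93, 94, 92, 93, 90, 85, 116, 234, 228, 224, 224, 224, 223, 224, 227, 230, 149, 86, 85, 87, 88, 89, 88, 88, 87, 87] [28, 59, 87, 87, 86, 86, 86, 84, 84, 95, 96, 95, 94, 94, 95, 94, 97, 94, 47, 38, 44, 42]
160 [11, 11, 11, 11, 11, 11, 12, 16, 9, 67, 77, 71, 69, 47, 49, 43] [71, 72, 68, 74, 74, 76, 57, 21, 21, 26, 23, 26, 23, 21, 21, 26, 23, 21, 28, 25] [63, 62, 68, 94, 96, 95, 92, 86, 106, 204, 230, 225, 223, 223, 224, 223, 223, 224, 229, 230, 141, 85, 85, 89, 59, 34, 27, 27] [89, 86, 87, 86, 85, 86, 82, 95, 95, 94, 94, 94, 93, 94, 94, 95, 95, 81, 42, 39, 42, 42]
red 276 364 95 117
sgate (array([647.8, 123.3,  65. ]), array([44.1,  0.7, 56.3]))
held top (array([604. , 120.5, 152.4]), array([  0. ,   0.5, -31. ]))
gate inner top (array([677.5, 152. ,  46. ]), array([ 75.7, -26. ,  75.3])) (array([681.2,  98. ,  46. ]), array([75.7, 28.2, 75.3]))
```

Run:
```python
import cv2
i=cv2.imread("pics/w5.png")[85:260,240:400]
cv2.imwrite("pics/c5.png",cv2.resize(i,None,fx=3.4,fy=3.4,interpolation=2))
```

```text
(no output)
```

View pics/c5.png

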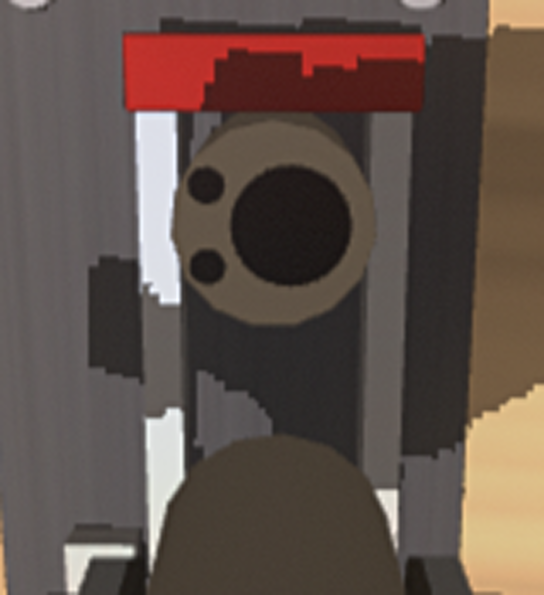

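Sleeve and channel are aligned within about 0.5 mm, with an 8 mm gap to the gate sleeve. I'll descend.

>>> apply_moves(series=[{"translation": [0, 0, 0.15], "turn": [0, 0, 0], "fingers": 0.3}, {"translation": [0, 0, 0.28], "turn": [0, 0, 0], "fingers": 0.3}, {"translation": [0, 0, 0.33], "turn": [0, 0, 0], "fingers": 0.3}, {"translation": [0, 0, 0.35], "turn": [0, 0, 0], "fingers": 0.3}, {"translation": [0, 0, 0.37], "turn": [0, 0, 0], "fingers": 0.3}, {"translation": [0, 0, 0.38], "turn": [0, 0, 0], "fingers": 0.3}, {"translation": [0, 0, 0.38], "turn": [0, 0, 0], "fingers": 0.3}])

```text
clock: 17.4
position: [605.2, 121.9, 46.8]
tool_rot: [0.999, 0.034, 0.001, -0.0]
ft_force: [-0.2, 0.1, -0.7]
grip_width: 0.408
gripper_force: 40.0
```

>>> apply_moves(series=[{"translation": [0, 0, 0.02], "turn": [0, 0, 0], "fingers": 0.3}, {"translation": [0, 0, 0.04], "turn": [0, 0, 0], "fingers": 0.3}, {"translation": [0, 0, 0.05], "turn": [0, 0, 0], "fingers": 0.3}, {"translation": [0, 0, 0.058], "turn": [0, 0, 0], "fingers": 0.3}, {"translation": [0, 0, 0.058], "turn": [0, 0, 0], "fingers": 0.3}])

```text
clock: 17.9
position: [604.3, 121.8, 34.6]
tool_rot: [0.999, 0.034, -0.0, 0.0]
ft_force: [-2.6, -0.6, 2.8]
grip_width: 0.408
gripper_force: 40.2
```

>>> apply_moves(series=[{"translation": [0, 0, 0], "turn": [0, 0, 0], "fingers": 0.5}, {"translation": [0, 0, 0], "turn": [0, 0, 0], "fingers": 0.7}, {"translation": [0, 0, 0], "turn": [0, 0, 0], "fingers": 0.7}, {"translation": [0, 0, 0], "turn": [0, 0, 0], "fingers": 0.7}, {"translation": [0, 0, -0.05], "turn": [0, 0, 0], "fingers": 0.7}, {"translation": [0, 0, -0.15], "turn": [0, 0, 0], "fingers": 0.7}, {"translation": [0, 0, -0.4], "turn": [0, 0, 0], "fingers": 0.7}, {"translation": [0, 0, -0.65], "turn": [0, 0, 0], "fingers": 0.7}, {"translation": [0, 0, -0.8], "turn": [0, 0, 0], "fingers": 0.7}, {"translation": [0, 0, -0.8], "turn": [0, 0, 0], "fingers": 0.7}])

```text
clock: 18.9
position: [608.8, 122.5, 202.5]
tool_rot: [0.999, 0.034, 0.007, -0.001]
ft_force: [0.3, 0.4, 0.5]
grip_width: 0.7
gripper_force: 0.0
```

>>> apply_moves(series=[{"translation": [-0.36, 0, 0], "turn": [0, 0, -0.5], "fingers": 0.5}, {"translation": [-0.36, 0, 0], "turn": [0, 0, -0.5], "fingers": 0.5}, {"translation": [-0.36, 0, 0], "turn": [0, 0, -0.5], "fingers": 0.5}, {"translation": [-0.36, 0, 0], "turn": [0, 0, -0.5], "fingers": 0.5}, {"translation": [-0.36, 0, 0], "turn": [0, 0, -0.5], "fingers": 0.5}, {"translation": [-0.36, 0, 0], "turn": [0, 0, -0.5], "fingers": 0.5}, {"translation": [-0.36, 0, 0], "turn": [0, 0, -0.5], "fingers": 0.5}, {"translation": [-0.36, 0, 0], "turn": [0, 0, -0.5], "fingers": 0.5}, {"translation": [-0.36, 0, 0], "turn": [0, 0, -0.5], "fingers": 0.5}, {"translation": [-0.36, 0, 0], "turn": [0, 0, -0.5], "fingers": 0.5}, {"translation": [-0.36, 0, 0], "turn": [0, 0, -0.5], "fingers": 0.5}, {"translation": [-0.36, 0, 0], "turn": [0, 0, -0.5], "fingers": 0.5}])

```text
clock: 20.1
position: [532.0, 116.8, 193.6]
tool_rot: [0.683, 0.731, -0.001, -0.0]
ft_force: [-0.3, -0.3, 0.6]
grip_width: 0.495
gripper_force: 0.0
```

Run:
```python
from h import *
s=state();T=R.from_quat(s["tool_rot"]).as_matrix();print(s["position"],s["ft_force"],T.round(3).tolist());i=snapshot("wrist");cv2.imwrite("pics/w6.png",i)
print((T.T@(np.array([532,117,75])-s["position"])/200).round(4))
```

```text
[531.98262976 116.77900325 193.60363306] [-0.26542356 -0.30037483  0.55742761] [[-0.068, 0.998, -0.001], [0.998, 0.068, -0.0], [-0.0, -0.001, -1.0]]
[0.0012 0.0009 0.593 ]
```

View pics/w6.png

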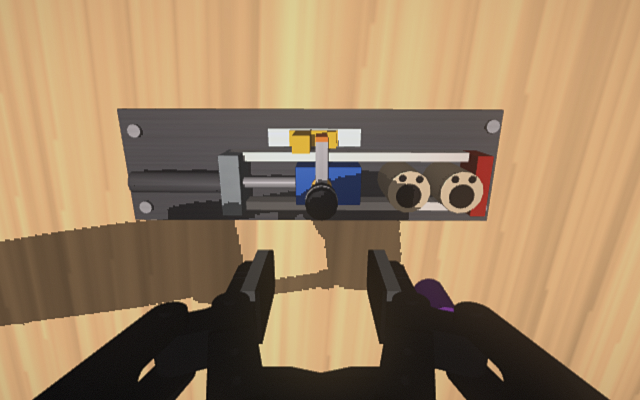

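The new sleeve stands upright (410,190) behind the gate sleeve (461,190), and the follower is caught with the knob at (321,200). Now I'll grip the knob.

>>> apply_moves(series=[{"translation": [0, 0, 0.2], "turn": [0, 0, 0], "fingers": 0.5}, {"translation": [0, 0, 0.35], "turn": [0, 0, 0], "fingers": 0.5}, {"translation": [0, 0, 0.45], "turn": [0, 0, 0], "fingers": 0.5}, {"translation": [0, 0, 0.53], "turn": [0, 0, 0], "fingers": 0.5}, {"translation": [0, 0, 0.585], "turn": [0, 0, 0], "fingers": 0.5}, {"translation": [0, 0, 0.585], "turn": [0, 0, 0], "fingers": 0.5}, {"translation": [0, 0, 0.585], "turn": [0, 0, 0], "fingers": 0.5}])

```text
clock: 20.85
position: [532.9, 117.0, 77.6]
tool_rot: [0.683, 0.731, 0.0, 0.0]
ft_force: [0.0, -0.2, 1.0]
grip_width: 0.499
gripper_force: 0.0
```

>>> apply_moves(grip_force=50, series=[{"translation": [0, 0, 0], "turn": [0, 0, 0], "fingers": 0.1}, {"translation": [0, 0, 0], "turn": [0, 0, 0], "fingers": 0.1}, {"translation": [0, 0, 0], "turn": [0, 0, 0], "fingers": 0.1}, {"translation": [0, 0, 0], "turn": [0, 0, 0], "fingers": 0.1}, {"translation": [0, 0, 0], "turn": [0, 0, 0], "fingers": 0.1}])

```text
clock: 21.35
position: [532.3, 117.0, 78.7]
tool_rot: [0.683, 0.731, -0.0, -0.0]
ft_force: [-4.9, -0.6, 4.6]
grip_width: 0.259
gripper_force: 48.8
```

>>> apply_moves(series=[{"translation": [0, -0.01, 0], "turn": [0, 0, 0], "fingers": 0.1}, {"translation": [0, -0.018, 0], "turn": [0, 0, 0], "fingers": 0.1}, {"translation": [0, -0.018, 0], "turn": [0, 0, 0], "fingers": 0.1}])

```text
clock: 21.65
position: [531.9, 117.0, 78.9]
tool_rot: [0.683, 0.731, 0.003, 0.002]
ft_force: [5.5, -0.2, 0.9]
grip_width: 0.264
gripper_force: 49.1
```

>>> apply_moves(series=[{"translation": [0, -0.007, 0], "turn": [0, 0, 0], "fingers": 0.1}, {"translation": [0, -0.014, 0], "turn": [0, 0, 0], "fingers": 0.1}, {"translation": [0, -0.014, 0], "turn": [0, 0, 0], "fingers": 0.1}])

```text
clock: 21.95
position: [530.3, 116.9, 79.1]
tool_rot: [0.683, 0.731, 0.003, 0.003]
ft_force: [8.4, 1.3, -1.0]
grip_width: 0.26
gripper_force: 49.0
```

>>> apply_moves(series=[{"translation": [0, 0, -0.02], "turn": [0, 0, 0], "fingers": 0.1}, {"translation": [0, 0, -0.04], "turn": [0, 0, 0], "fingers": 0.1}, {"translation": [0, 0, -0.06], "turn": [0, 0, 0], "fingers": 0.1}, {"translation": [0, 0, -0.077], "turn": [0, 0, 0], "fingers": 0.1}, {"translation": [0, 0, -0.077], "turn": [0, 0, 0], "fingers": 0.1}])

```text
clock: 22.45
position: [530.4, 116.9, 94.8]
tool_rot: [0.683, 0.731, 0.004, 0.003]
ft_force: [8.3, 0.2, -1.7]
grip_width: 0.262
gripper_force: 49.1
```

>>> apply_moves(series=[{"translation": [0, 0.01, 0], "turn": [0, 0, 0], "fingers": 0.1}, {"translation": [0, 0.02, 0], "turn": [0, 0, 0], "fingers": 0.1}, {"translation": [0, 0.03, 0], "turn": [0, 0, 0], "fingers": 0.1}, {"translation": [0, 0.04, 0], "turn": [0, 0, 0], "fingers": 0.1}, {"translation": [0, 0.05, 0], "turn": [0, 0, 0], "fingers": 0.1}, {"translation": [0, 0.06, 0], "turn": [0, 0, 0], "fingers": 0.1}, {"translation": [0, 0.07, 0], "turn": [0, 0, 0], "fingers": 0.1}, {"translation": [0, 0.08, 0], "turn": [0, 0, 0], "fingers": 0.1}, {"translation": [0, 0.09, 0], "turn": [0, 0, 0], "fingers": 0.1}, {"translation": [0, 0.1, 0], "turn": [0, 0, 0], "fingers": 0.1}, {"translation": [0, 0.1, 0], "turn": [0, 0, 0], "fingers": 0.1}])

```text
clock: 23.55
position: [549.7, 118.1, 93.9]
tool_rot: [0.683, 0.731, 0.003, 0.002]
ft_force: [6.9, -0.2, -3.7]
grip_width: 0.266
gripper_force: 49.1
```

>>> apply_moves(series=[{"translation": [0, 0.005, 0], "turn": [0, 0, 0], "fingers": 0.1}, {"translation": [0, 0.01, 0], "turn": [0, 0, 0], "fingers": 0.1}, {"translation": [0, 0.015, 0], "turn": [0, 0, 0], "fingers": 0.1}, {"translation": [0, 0.02, 0], "turn": [0, 0, 0], "fingers": 0.1}, {"translation": [0, 0.025, 0], "turn": [0, 0, 0], "fingers": 0.1}, {"translation": [0, 0.03, 0], "turn": [0, 0, 0], "fingers": 0.1}, {"translation": [0, 0.035, 0], "turn": [0, 0, 0], "fingers": 0.1}, {"translation": [0, 0.04, 0], "turn": [0, 0, 0], "fingers": 0.1}, {"translation": [0, 0.045, 0], "turn": [0, 0, 0], "fingers": 0.1}, {"translation": [0, 0.045, 0], "turn": [0, 0, 0], "fingers": 0.1}])

```text
clock: 24.55
position: [558.0, 118.6, 93.6]
tool_rot: [0.683, 0.731, 0.002, 0.002]
ft_force: [5.9, 0.5, -3.3]
grip_width: 0.26
gripper_force: 49.1
```

>>> apply_moves(series=[{"translation": [0, 0.005, 0], "turn": [0, 0, 0], "fingers": 0.1}, {"translation": [0, 0.01, 0], "turn": [0, 0, 0], "fingers": 0.1}, {"translation": [0, 0.01, 0], "turn": [0, 0, 0], "fingers": 0.1}])

```text
clock: 24.85
position: [559.5, 118.8, 93.4]
tool_rot: [0.683, 0.731, 0.002, 0.002]
ft_force: [5.3, -0.2, -3.4]
grip_width: 0.261
gripper_force: 49.1
```

>>> apply_moves(series=[{"translation": [0, 0.003, 0], "turn": [0, 0, 0], "fingers": 0.1}, {"translation": [0, 0.006, 0], "turn": [0, 0, 0], "fingers": 0.1}, {"translation": [0, 0.006, 0], "turn": [0, 0, 0], "fingers": 0.1}])

```text
clock: 25.15
position: [559.5, 118.7, 93.0]
tool_rot: [0.683, 0.731, 0.001, 0.001]
ft_force: [5.0, 0.3, -2.0]
grip_width: 0.263
gripper_force: 49.1
```

>>> apply_moves(series=[{"translation": [0, 0.003, 0], "turn": [0, 0, 0], "fingers": 0.1}, {"translation": [0, 0.006, 0], "turn": [0, 0, 0], "fingers": 0.1}, {"translation": [0, 0.006, 0], "turn": [0, 0, 0], "fingers": 0.1}])

```text
clock: 25.45
position: [559.5, 118.8, 92.6]
tool_rot: [0.683, 0.731, 0.0, -0.0]
ft_force: [3.5, 0.0, -3.5]
grip_width: 0.263
gripper_force: 49.1
```

Run:
```python
from h import *
print(state()["ft_force"]);i=snapshot("wrist");cv2.imwrite("pics/w7.png",i)
```

```text
[ 3.50505959  0.04703707 -3.53082991]
```

View pics/w7.png

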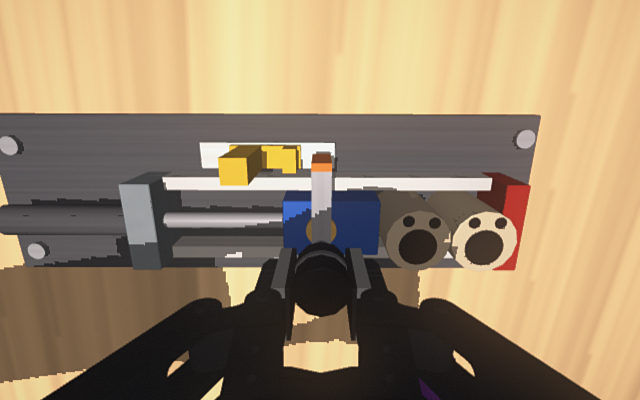

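Both sleeves are held against the gate by the follower, and the lug (312–330) is clear ahead of the tooth (≤300). I'll lower the knob and let go.

>>> apply_moves(series=[{"translation": [0, 0.004, 0.02], "turn": [0, 0, 0], "fingers": 0.1}, {"translation": [0, 0.006, 0.04], "turn": [0, 0, 0], "fingers": 0.1}, {"translation": [0, 0.006, 0.06], "turn": [0, 0, 0], "fingers": 0.1}, {"translation": [0, 0.006, 0.07], "turn": [0, 0, 0], "fingers": 0.1}, {"translation": [0, 0.006, 0.07], "turn": [0, 0, 0], "fingers": 0.1}])

```text
clock: 26.0
position: [559.9, 118.7, 78.9]
tool_rot: [0.683, 0.731, -0.001, -0.001]
ft_force: [-2.0, -0.4, 3.8]
grip_width: 0.261
gripper_force: 50.0
```

>>> apply_moves(series=[{"translation": [0, 0, 0], "turn": [0, 0, 0], "fingers": 0.3}, {"translation": [0, 0, 0], "turn": [0, 0, 0], "fingers": 0.45}, {"translation": [0, 0, 0], "turn": [0, 0, 0], "fingers": 0.45}, {"translation": [0, 0, 0], "turn": [0, 0, 0], "fingers": 0.45}, {"translation": [0, 0, -0.1], "turn": [0, 0, 0], "fingers": 0.45}, {"translation": [0, 0, -0.3], "turn": [0, 0, 0], "fingers": 0.45}, {"translation": [0, 0, -0.5], "turn": [0, 0, 0], "fingers": 0.45}, {"translation": [0, 0, -0.65], "turn": [0, 0, 0], "fingers": 0.45}, {"translation": [0, 0, -0.65], "turn": [0, 0, 0], "fingers": 0.45}, {"translation": [0, 0, -0.65], "turn": [0, 0, 0], "fingers": 0.45}])

```text
clock: 27.0
position: [561.3, 118.9, 209.6]
tool_rot: [0.683, 0.731, 0.001, 0.001]
ft_force: [-0.2, -0.1, -0.4]
grip_width: 0.448
gripper_force: 0.0
```

Run:
```python
from h import *
print(state()["ft_force"],state()["clock"]);i=snapshot("wrist");cv2.imwrite("pics/w8.png",i)
```

```text
[-0.1795391  -0.05397026 -0.43779313] 27.0
```

View pics/w8.png

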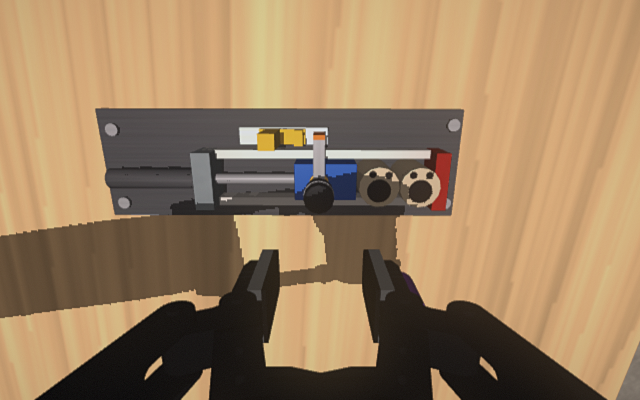

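The follower, both sleeves (379,186 and 420,186) and the gate are in contact, the knob is down, and the gripper is clear.

```bash
python3 -c "
from rig import *
print(close_job())"
```

```text
the job is handed in; nothing more can be done
None
```

The job is handed in: the last picture shows both sleeves upright against the gate, held by the follower with the knob down and the gripper clear, at about 27 s on the clock; no verdict came back.

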